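# Free and shut the coffee cupboard

### The arm

A 6-joint arm with a two-finger parallel gripper is mounted at the origin on the work surface. World frame = base frame: x ahead of the robot, y to its left, z up, the work surface at z = 0. Lengths are in m, angles in rad, forces in N, time in s.
With the tool pointing down it reaches from about 0.275 to 0.85 m from the base axis. Payload 19 kg.
Tool frame: the origin (TCP) lies midway between the tips of the shut fingers; the grasp point (between the pads) lies r.grip_point_offset behind it (r.grip_point_offset is the distance from the TCP to the grasp point, in m); z points along the fingers, y is the line along which they close (so a half turn about z gives the same grasp; the last joint's range is limited). The gripper opens to 85 mm and grips with 20 to 120 N. Pads are 22 mm wide; open, the fingers measure 114 mm over their backs; the gripper's body (76 mm by 85 mm) begins 54 mm behind the grasp point. The pads swing forward as they close: fully open they stand 13 mm farther back than shut.
Start: joints at [-1.261, 0.15, 1.437, -0, 1.554, -0.134], TCP at [0.247, -0.519, 0.231] pointing down, gripper open.
Joint ranges: [-2.8, 2.8], [-0.68, 2.1], [0.12, 2.68], [-1.39, 4.53], [0.16, 2.79], [-2.81, 2.81]. Speed limits (rad/s): [1.89, 1.89, 2.22, 3.01, 3.01, 3.01].

### API

Orientations are given as a rotation vector (axis times angle).
In Python, from plant import telemetry, imaging, sign_off, r gives the robot as it stands.
- The arm moves only by the tool arm_command, never from a script. Its arguments are lists of equal length, an entry for each row: "gripper": the finger opening in mm, from 0 to 85.4; "translation": the shift along the world's x, y, z in mm, a list of three; "dr": the turn, a rotation vector about the world's x, y, z in degrees, a list of three. In form: {"gripper": [gripper, ...], "translation": [[tx, ty, tz], ...], "dr": [[wx, wy, wz], ...]}. A call has 1 to 10 rows; each row is the pose to reach, as a shift and turn from the pose commanded when the call began; what a row does not reach only later rows make up. A row lasts 1/10 s, in which the tool goes at most 50 mm and 8.59 degrees, less where a joint would pass 70% of its speed; a pose out of reach is approached as far as the arm can. A call with a gripper value outside its range is refused whole. The fingers move at their own pace and stop on an object; the grip force is fixed at half the most. Time passes only in rows, so rows that repeat a pose let the fingers close. It gives the time, the measured TCP pose, the force, the opening and the grip force at its end, in the units of the state.
- telemetry.state(): the state, without advancing time (a new reading comes with each control period).
- imaging.get_image(name): name is "scene" or "top" or "wrist"; returns a dict with "frame" (420x560x3 uint8, blue, green, red), "intrinsics" (3x3 intrinsics, pixels), "world_to_cam" (4x4, takes a point from world to camera coordinates). Camera axes: x right, y down, z forward; pixel columns grow to the right and rows downward; lengths in m; the calibration is good to about 2 mm. A picture is of the moment at which its call begins. There is no depth.
- sign_off(): hands the job in; it is judged then, once.
The state is a dict: "time_s": time; "q": joint angles; "joint_vel": joint speeds; "tau": joint torques, N m; "ee_pos": TCP position; "tool_rot": TCP orientation; "wrist_force": force on the tool from outside, world axes, zero at the start; "moment": the same for the moment, N m; "width": finger opening in m; "grasp_force": force on a finger pad.
Only numpy, scipy, OpenCV 4.12 (cv2) and the standard library are available. Lean on these libraries where they do the work, as an engineer would, in place of code of your own. Each camera call takes 0.05 s, during which the arm holds its last target. There are 200 camera calls.

### The job

A long green carton of coffee capsules has fallen over in the doorway of the coffee cupboard and its lift-up door is resting on it. Raise the door until its stay locks and let go so that it holds by itself, take the carton out and put it down in the middle of the round wooden tray, then push the orange tab back to unlock the stay and bring the door down until it is fully shut, without slamming it. Leave the kettle, the coffee press and the mug beside the cupboard where they stand.

Things in the scene. Friction and masses are not known exactly. Their poses are not given: they have to be found in the camera images.
- cabinet: Fixed wooden coffee cupboard on the worktop, 340 mm wide (its y), 200 mm deep (its +x, away from the robot), 174 mm tall, open at the front and without a floor board. Origin: on the worktop, middle of the front plane; its x axis points into the cupboard, z up.
- door (a joint): White lift-up door. Rad: 0 shut (vertical), grows as its lower edge swings to the robot and up; about 0.6 resting on the carton; stop 1.92. Raised to 1.76 or more, the stay snaps in and holds it near 1.73. Lifting takes 5 to 8 N at the handle. Unlocked, it sinks by itself, damped, in 3 to 5 s, but friction leaves it ajar near 0.2: push it shut (a few N).
- door_hinge (a point): Middle of the door's hinge line, along the cupboard's y at its front plane, 190 mm above the worktop (axes as the cupboard's). The door panel is 340 mm wide, 14 mm thick, reaches 5 to 180 mm below this line when shut, and weighs 0.55 kg.
- door_handle (a point): Middle of the door's steel bar handle: round bar 10 mm thick, 90 mm long, parallel to the hinge, on two end posts, centre line 35 mm off the outer face; with the door shut it lies 125 mm below and 51 mm in front (towards the robot) of the hinge line. Turns with the door; axes as the cupboard's when shut.
- latch (a joint): Spring latch of the stay, on top of the cupboard: m, 0 at rest (locking), up to 0.020 pushed back away from the robot (cupboard's +x). Frees the raised door from about 0.014 on; takes 2 to 5 N, up to 10 N under the door's load; springs forward when let go.
- release_tab (a point): Centre of the upright orange tab that moves the latch: 8 mm thick (x), 30 wide (y), 36 tall, top 242 mm above the worktop; axes as the cupboard's; at rest 55 mm behind and 45 mm left (+y) of the hinge line's middle. The stay's roller arm (cupboard's y 80 to 120 mm) swings up 62 mm above the hinge line as the door sinks: keep clear of it.
- carton: Fallen sleeve (long carton) of coffee capsules, green with a white and a brass band, 240 x 50 x 45 mm (its x, y, z), 0.08 to 0.17 kg, lying flat in the doorway, long side roughly along the cupboard's x, one end sticking out 195 to 235 mm towards the robot under the door. Origin at its centre.
- tray: Fixed round wooden tray, 260 mm across, 18 mm thick, left or right in front of the cupboard. Origin: centre of its underside.
- kettle: Black electric kettle, 150 mm wide, 200 mm tall, with a loop handle; leave it where it stands. Origin: centre of its underside.
- french_press: Glass coffee press with black lid and copper band, 100 mm wide, 210 mm tall; leave it where it stands. Origin: centre of its underside.
- mug_a: White mug stood upside down left of the cupboard, 84 mm wide, 98 mm tall; leave it where it stands. Origin: centre of its underside.

How it is judged:
By the outcome, as a careful person would: the job done as asked, in the order asked, and still so for the second after the job is handed in, with the robot touching nothing.
It also fails if it takes over 72 s, if anything falls off the work surface, if the arm or the gripper's body presses on something with over 40 N, if the wrist force passes 120 N, or if a joint passes its speed limit or range.

## Working session

There is one attempt and no reset: what is moved stays moved. The work goes in short steps, Python scripts to look and compute and a tool call to move; the robot and the scene stay as the last step left them, time stands still between calls to the robot, and variables do not carry over. Pictures are saved under pics/ and viewed, at most 10 in all, crops included, and the job is handed in when it is done.

Besides the shell and the picture viewer there is one more tool, called after "Emit:" as a command line: name --argument value ..., lists and objects as JSON in quotes. arm_command: Moves the arm, as the interface text tells. Its arguments: {"type":"object","properties":{"gripper":{"type":"array"},"translation":{"type":"array"},"dr":{"type":"array"}},"required":["gripper","translation","dr"]}

```bash
mkdir -p pics; python3 - <<'E'
from plant import telemetry, imaging, r
import cv2,pickle
d={}
for n in("scene","top"):
    d[n]=imaging.get_image(n); cv2.imwrite(f"pics/{n}0.png",d[n]["frame"])
pickle.dump(d,open("im0.pkl","wb"))
for n in d: print(n,d[n]["intrinsics"].round(1).tolist(),d[n]["world_to_cam"].round(3).tolist())
s=telemetry.state();print(s["time_s"],s["ee_pos"],s["tool_rot"],s["width"],r.grip_point_offset)
E
ls
```

```text
scene [[437.9, 0.0, 275.0], [0.0, 437.9, 212.3], [0.0, 0.0, 1.0]] [[-0.988, -0.155, -0.0, 0.556], [-0.129, 0.824, -0.551, 0.127], [0.086, -0.544, -0.834, 1.144], [0.0, 0.0, 0.0, 1.0]]
top [[506.6, 0.0, 288.0], [0.0, 506.6, 208.8], [0.0, 0.0, 1.0]] [[0.005, -1.0, 0.017, -0.006], [-0.984, -0.008, -0.176, 0.575], [0.176, -0.016, -0.984, 1.309], [0.0, 0.0, 0.0, 1.0]]
0.1 [ 0.24680201 -0.51911137  0.2307562 ] [-3.06353475e+00 -6.91141809e-01  1.59173513e-04] 0.08538126758484124 0.0187
im0.pkl
pics
```

View pics/scene0.png

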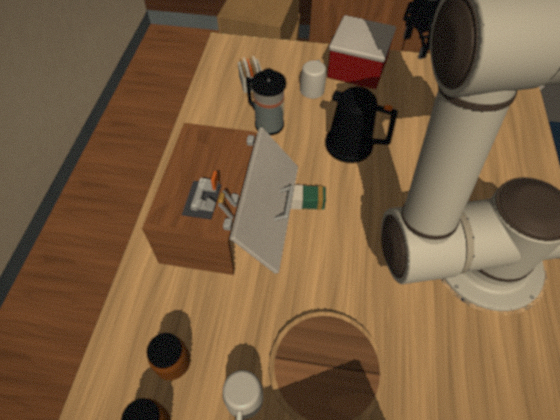

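View pics/top0.png

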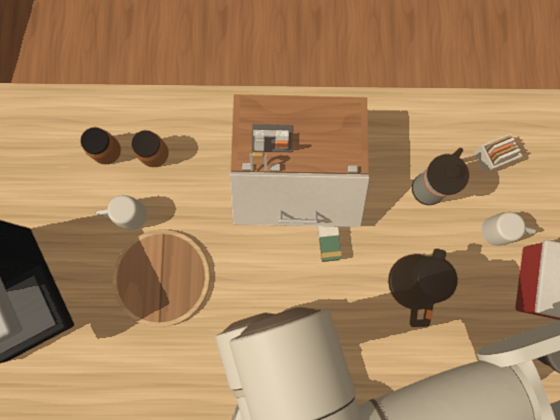

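The scene view shows the cupboard (150-255, 125-270), the white door resting on the green carton (310,196), the kettle, the press and the tray (325,365). In the top view the cupboard top spans (233,96)-(368,173), the handle is at (298,220), the carton end at (330,260), the tray at (163,277) and the orange tab near (281,137).

```bash
cat > h.py <<'E'
import numpy as np,cv2,pickle
def ray(im,u,v):
    K=im["intrinsics"];T=im["world_to_cam"];R=T[:3,:3]
    o=-R.T@T[:3,3]; return o,R.T@np.linalg.inv(K)@[u,v,1.]
def onz(im,u,v,z):
    o,d=ray(im,u,v); return o+d*(z-o[2])/d[2]
def proj(im,p):
    T=im["world_to_cam"];c=T[:3,:3]@np.asarray(p)+T[:3,3];q=im["intrinsics"]@c;return q[:2]/q[2]
def tri(a,ua,b,ub):
    o1,d1=ray(a,*ua);o2,d2=ray(b,*ub)
    t=np.linalg.lstsq(np.c_[d1,-d2],o2-o1,rcond=None)[0]
    p,q=o1+d1*t[0],o2+d2*t[1]; return (p+q)/2,np.linalg.norm(p-q)
E
python3 - <<'E'
from h import *
d=pickle.load(open("im0.pkl","rb"));t=d["top"];f=t["frame"]
hsv=cv2.cvtColor(f,cv2.COLOR_BGR2HSV)
g=cv2.inRange(hsv,(65,80,30),(95,255,200)); o=cv2.inRange(hsv,(5,190,150),(14,255,255))
for nm,m in(("green",g),("orange",o)):
    for c in cv2.findContours(m,0,2)[0]:
        if cv2.contourArea(c)>10: print(nm,cv2.boundingRect(c),cv2.minAreaRect(c))
crop=cv2.resize(f[85:270,215:385],None,fx=3.2,fy=3.2,interpolation=cv2.INTER_CUBIC); cv2.imwrite("pics/crop0.png",crop)
gr=cv2.cvtColor(f,cv2.COLOR_BGR2GRAY)
print(cv2.HoughCircles(gr,cv2.HOUGH_GRADIENT,1,200,param1=120,param2=25,minRadius=40,maxRadius=60))
for nm,p,z in(("fl",(231.5,172.5),.174),("fr",(368,174),.174),("bl",(233,96),.174),("br",(367,97),.174),("tray",(163,277),.018),("kettle",(423,281),.1)):print(nm,onz(t,*p,z).round(4))
E
```

```text
[[[161.5 278.5  45.1]]]
fl [0.6427 0.1399 0.174 ]
fr [ 0.6421 -0.1974  0.174 ]
bl [0.8422 0.1411 0.174 ]
br [ 0.8437 -0.1995  0.174 ]
tray [0.3928 0.3311 0.018 ]
kettle [ 0.3831 -0.3441  0.1   ]
```

View pics/crop0.png

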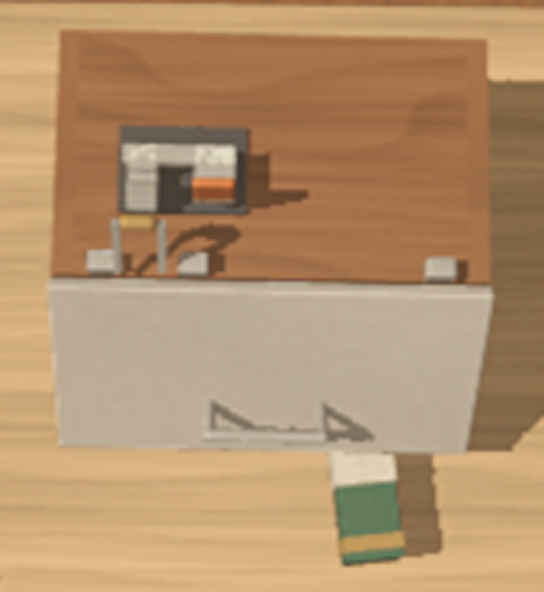

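The crop shows the cupboard's top corners near (62,30), (487,40), (490,287) and (52,278), the handle bar from (206,436) to (326,438), and the tab at (213,190). The carton's top face has edges (331,453)-(340,558) and (395,455)-(404,550).

```bash
cat >> h.py <<'E'
from scipy.spatial.transform import Rotation as Ro
def rotto(z,yaw=0,cur=None):
    """rotvec (deg) from current rot to tool with z dir, y horizontal"""
    z=np.array(z,float);z/=np.linalg.norm(z)
    out=[]
    for s in(1,-1):
        y=s*np.cross([0,0,1.],z) if np.hypot(z[0],z[1])>1e-3 else s*np.array([-np.sin(yaw),np.cos(yaw),0]);y/=np.linalg.norm(y)
        R=np.c_[np.cross(y,z),y,z]
        out.append((Ro.from_matrix(R)*Ro.from_rotvec(cur).inv()).as_rotvec(degrees=True))
    return min(out,key=np.linalg.norm)
def tow(C,yaw,p):
    c,s=np.cos(yaw),np.sin(yaw);return np.array([C[0]+c*p[0]-s*p[1],C[1]+s*p[0]+c*p[1],p[2]])
E
python3 - <<'E'
from h import *
from plant import telemetry
d=pickle.load(open("im0.pkl","rb"));t=d["top"]
cp=lambda u,v,z:onz(t,215+(u-1.1)/3.2,85+(v-1.1)/3.2,z)
fl,fr,bl,br=[cp(*p,.174) for p in((52,279),(490,286),(62,30),(487,40))]
print(fl,fr,bl,br)
yaw=np.arctan2(*( (br-bl)[[0,1]]*[1,-1]))
yaw2=np.arctan2(*((fr-fl)[[0,1]]*[1,-1]));y3=np.arctan2((bl-fl)[1]+(br-fr)[1],(bl-fl)[0]+(br-fr)[0])
print(np.degrees([yaw,yaw2,y3]))
ctr=(fl+fr+bl+br)/4;yw=(yaw+yaw2)/2
C=ctr-.1*np.array([np.cos(yw),np.sin(yw),0]);C[2]=0;print("C",C,yw)
tab=cp(213,184,.242);print("tab",tab,"pred",tow(C,yw,(.055,.045,.242)))
print("bar",cp(206,436,.116),cp(326,438,.116),"pred",[tow(C,yw,(-.1126,s*.045,.1155)) for s in(1,-1)])
for p in((331,453),(340,560),(395,455),(404,552)):print("carton",cp(*p,.045))
print("tray",onz(t,161.5,278.5,.018))
s=telemetry.state();f=(np.cos(yw)*.866,np.sin(yw)*.866,-.5)
print(rotto(f,cur=s["tool_rot"]))
E
```

```text
[0.64431738 0.14143791 0.174     ] [ 0.6419776  -0.19688494  0.174     ] [0.84748785 0.1385883  0.174     ] [ 0.84327883 -0.19906784  0.174     ]
[-0.71417765 -0.39624115 -0.71284683]
C [ 0.64427011 -0.02801263  0.        ] -0.00969023205728936
tab [0.70015946 0.01811486 0.242     ] pred [0.69970358 0.0164523  0.242     ]
bar [0.5318438  0.02187573 0.116     ] [ 0.53097895 -0.07357842  0.116     ] pred [array([0.53211145, 0.01807636, 0.1155    ]), array([ 0.53123934, -0.07191942,  0.1155    ])]
carton [ 0.52920336 -0.08295198  0.045     ]
carton [ 0.4397107  -0.08993803  0.045     ]
carton [ 0.52791845 -0.13669549  0.045     ]
carton [ 0.44668182 -0.1431758   0.045     ]
tray [0.38877899 0.33485786 0.018     ]
[ 12.96762175 -59.06345967 -23.57977345]
```

Emit:
arm_command --gripper '[0, 0, 0, 0, 0, 0, 0, 0, 0, 0]' --translation '[[0, 0, 50], [0, 0, 100], [5, 15, 145], [20, 60, 150], [35, 105, 150], [50, 150, 150], [65, 195, 150], [80, 240, 150], [95, 285, 150], [110, 330, 150]]' --dr '[[0, 0, 0], [1.4, -6.5, -2.6], [2.9, -13.1, -5.2], [4.3, -19.7, -7.9], [5.8, -26.2, -10.5], [7.2, -32.8, -13.1], [8.6, -39.4, -15.7], [10.1, -46, -18.3], [11.5, -52.5, -21], [13, -59.1, -23.6]]'

```text
time_s: 1.1
ee_pos: [0.3623, -0.1994, 0.3811]
tool_rot: [-2.712, 0.01, -1.571]
wrist_force: [-8.8, 144.5, 25.2]
width: 0.0002
grasp_force: 0.0
```

```bash
python3 - <<'E'
from h import *
from plant import telemetry,imaging
s=telemetry.state()
for k in s: print(k,np.round(s[k],3))
print(Ro.from_rotvec(s["tool_rot"]).as_matrix().round(3), rotto((.866,-.008,-.5),cur=s["tool_rot"]))
cv2.imwrite("pics/s1.png",imaging.get_image("scene")["frame"])
s=telemetry.state();print(s["wrist_force"],s["ee_pos"])
E
```

```text
time_s 1.1
q [-1.543 -0.684  2.093  1.053  1.63   0.163]
joint_vel [ 0.099 -0.041  0.845  1.274 -0.822  0.516]
tau [ -34.039 -104.197  -45.283    0.473   -9.661   -1.843]
ee_pos [ 0.362 -0.199  0.381]
tool_rot [-2.712  0.01  -1.571]
wrist_force [ -8.762 144.469  25.194]
moment [2.219 0.316 4.172]
grasp_force 0.0
width 0.0
[[ 0.497 -0.002  0.868]
 [-0.009 -1.     0.003]
 [ 0.868 -0.01  -0.497]] [-0.56265439  0.19137179 -0.42119258]
[  2.1960892    2.62252804 -13.75362603] [ 0.36348021 -0.19869677  0.37602356]
```

View pics/s1.png

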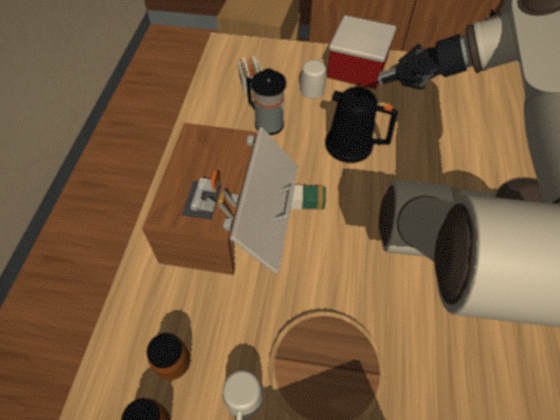

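The arm has swung out over the kettle (gripper at about (420,65)) and joint 2 is at its lower limit. The arm is folded too tightly there, and a 144 N wrist reading appeared in free air. I'll move outward first, and more gently.

Emit:
arm_command --gripper '[0, 0, 0, 0, 0, 0, 0, 0, 0, 0]' --translation '[[10, 0, 0], [25, 0, 0], [45, 3, 0], [65, 10, 0], [85, 20, 0], [105, 35, -2], [120, 50, -5], [130, 67, -10], [136, 80, -15], [138, 85, -18]]' --dr '[[0, 0, 0], [0, 0, 0], [0, 0, 0], [0, 0, 0], [0, 0, 0], [0, 0, 0], [0, 0, 0], [0, 0, 0], [0, 0, 0], [0, 0, 0]]'

```text
time_s: 2.15
ee_pos: [0.4999, -0.1142, 0.3629]
tool_rot: [-2.718, 0.004, -1.566]
wrist_force: [0.1, -0.0, 0.5]
width: -0.0
grasp_force: 0.0
```

```bash
cat > st.py <<'E'
from h import *
from plant import telemetry
s=telemetry.state()
print("t",s["time_s"],"q",s["q"].round(2) if hasattr(s["q"],"round") else s["q"],"p",np.round(s["ee_pos"],4),"F",np.round(s["wrist_force"],1),"w",round(s["width"],4))
R=Ro.from_rotvec(s["tool_rot"]).as_matrix();print("z",R[:,2].round(3),"y",R[:,1].round(3))
E
python3 st.py
```

```text
t 2.15 q [-0.79 -0.59  2.09  0.85  0.97  0.53] p [ 0.4999 -0.1142  0.3629] F [ 0.1 -0.   0.5] w -0.0
z [ 0.865  0.003 -0.502] y [-0.    -1.    -0.005]
```

Emit:
arm_command --gripper '[0, 0, 0, 0, 0, 0, 0, 0, 0, 0]' --translation '[[0, 8, -10], [0, 20, -30], [0, 32, -55], [0, 44, -80], [-3, 55, -105], [-6, 65, -130], [-10, 75, -155], [-14, 82, -180], [-18, 86, -195], [-20, 87, -200]]' --dr '[[0, 0, 0], [0, 0, 0], [0, 0, 0], [0, 0, 0], [0, 0, 0], [0, 0, 0], [0, 0, 0], [0, 0, 0], [0, 0, 0], [0, 0, 0]]'

```text
time_s: 3.15
ee_pos: [0.4786, -0.0284, 0.1612]
tool_rot: [-2.72, 0.008, -1.563]
wrist_force: [0.2, -0.4, 0.4]
width: 0.0001
grasp_force: 0.0
```

```bash
python3 st.py
```

```text
t 3.15 q [-0.53 -0.57  2.49  1.12  0.51  0.23] p [ 0.4786 -0.0284  0.1612] F [ 0.2 -0.4  0.4] w 0.0001
z [ 0.864  0.001 -0.504] y [-0.003 -1.    -0.006]
```

Emit:
arm_command --gripper '[0, 0, 0, 0, 0, 0, 0, 0, 0]' --translation '[[1, 1, -12], [2, 1, -28], [3, 1, -40], [10, 1, -45], [22, 1, -52], [35, 1, -59], [47, 1, -66], [54, 1, -70], [55, 1, -71]]' --dr '[[0, 0, 0], [0, 0, 0], [0, 0, 0], [0, 0, 0], [0, 0, 0], [0, 0, 0], [0, 0, 0], [0, 0, 0], [0, 0, 0]]'

```text
time_s: 4.05
ee_pos: [0.5352, -0.0283, 0.0924]
tool_rot: [-2.719, 0.008, -1.567]
wrist_force: [-0.7, 0.4, -1.1]
width: 0.0
grasp_force: 0.0
```

```bash
python3 st.py
```

```text
t 4.05 q [-0.41 -0.19  2.46  1.92  0.38 -0.58] p [ 0.5352 -0.0283  0.0924] F [-0.7  0.4 -1.1] w 0.0
z [ 0.865  0.    -0.502] y [-0.003 -1.    -0.005]
```

Emit:
arm_command --gripper '[0, 0, 0, 0, 0, 0, 0, 0, 0, 0]' --translation '[[-1, 0, 4], [-5, 0, 10], [-10, 0, 18], [-13, 0, 26], [-17, 0, 39], [-21, 0, 53], [-22, 0, 67], [-23, 0, 80], [-22, 0, 94], [-20, 0, 107]]' --dr '[[0, 0, 0], [0, 0, 0], [0, 0, 0], [0, 0, 0], [0, 0, 0], [0, 0, 0], [0, 0, 0], [0, 0, 0], [0, 0, 0], [0, 0, 0]]'

```text
time_s: 5.05
ee_pos: [0.5125, -0.0275, 0.197]
tool_rot: [-2.723, 0.007, -1.56]
wrist_force: [-25.3, 1.2, -10.4]
width: 0.0003
grasp_force: 11.1
```

```bash
python3 st.py;python3 -c "
from plant import imaging
import cv2
cv2.imwrite('pics/s2.png',imaging.get_image('scene')['frame'][80:320,100:440].repeat(2,0).repeat(2,1))"
```

```text
t 5.05 q [-0.45 -0.51  2.38  0.99  0.47  0.4 ] p [ 0.5125 -0.0275  0.197 ] F [-25.3   1.2 -10.4] w 0.0003
z [ 0.863  0.001 -0.506] y [-0.002 -1.    -0.005]
```

View pics/s2.png

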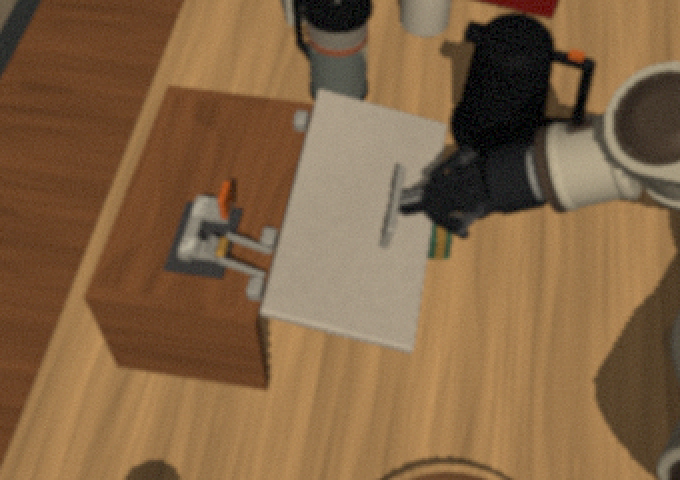

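The hook is holding. The door is at about 1.3 rad, with the fingertips under the bar at about (395,205) in the crop and pressing on the panel. I'll ease back 6 mm and finish the lift.

Emit:
arm_command --gripper '[0, 0, 0, 0, 0, 0, 0, 0, 0]' --translation '[[-4, 0, 1], [-6, 0, 4], [-4, 0, 12], [-1, 0, 20], [2, 0, 28], [6, 0, 36], [10, 0, 44], [14, 0, 51], [16, 0, 56]]' --dr '[[0, 0, 0], [0, 0, 0], [0, -2, 0], [0, -4, 0], [0, -6, 0], [0, -8, 0], [0, -10, 0], [0, -12, 0], [0, -12, 0]]'

```text
time_s: 6.0
ee_pos: [0.5302, -0.0281, 0.2549]
tool_rot: [-2.54, 0.008, -1.843]
wrist_force: [-2.6, 0.0, -5.2]
width: 0.0001
grasp_force: 2.3
```

```bash
python3 st.py
```

```text
t 6.0 q [-0.47 -0.54  2.41  1.47  0.45 -0.04] p [ 0.5302 -0.0281  0.2549] F [-2.6  0.  -5.2] w 0.0001
z [ 0.951 -0.    -0.31 ] y [-0.002 -1.    -0.006]
```

Emit:
arm_command --gripper '[0, 0, 0, 0, 0, 0, 0, 0]' --translation '[[1, 0, 3], [1, 0, 3], [0, 0, 0], [-2, 0, -5], [-3, 0, -10], [-4, 0, -15], [-5, 0, -19], [-5, 0, -19]]' --dr '[[0, 0, 0], [0, 0, 0], [0, 0, 0], [0, 0, 0], [0, 0, 0], [0, 0, 0], [0, 0, 0], [0, 0, 0]]'

```text
time_s: 6.8
ee_pos: [0.5254, -0.0278, 0.2359]
tool_rot: [-2.54, 0.007, -1.842]
wrist_force: [0.2, 0.8, 0.2]
width: 0.0002
grasp_force: 0.0
```

```bash
python3 st.py
```

```text
t 6.8 q [-0.48 -0.52  2.44  1.57  0.46 -0.15] p [ 0.5254 -0.0278  0.2359] F [0.2 0.8 0.2] w 0.0002
z [ 0.95   0.001 -0.311] y [-0.001 -1.    -0.006]
```

Emit:
arm_command --gripper '[0, 0, 0, 0, 0, 0, 0, 0, 0, 0]' --translation '[[-8, 0, 1], [-20, 0, 3], [-32, 0, 5], [-44, 0, 7], [-56, 0, 9], [-68, 0, 11], [-78, -10, 12], [-84, -25, 10], [-86, -38, 4], [-86, -45, 0]]' --dr '[[0, 0, 0], [0, 0, 0], [0, 5, 0], [0, 11, 0], [0, 17, 0], [0, 23, 0], [0, 29, 0], [0, 35, 0], [0, 41, 0], [0, 42, 0]]'

```text
time_s: 7.8
ee_pos: [0.4405, -0.0737, 0.2372]
tool_rot: [-3.035, 0.007, -0.807]
wrist_force: [0.0, 0.6, -0.3]
width: 0.0002
grasp_force: 0.0
```

```bash
python3 st.py; python3 - <<'E'
from h import *
from plant import imaging,telemetry
s=telemetry.state();print(rotto((.4985,.039,-.866),cur=s["tool_rot"]), (np.array([.442,-.116,.109])-s["ee_pos"])*1000)
im=imaging.get_image("top");pickle.dump(im,open("im1.pkl","wb"));cv2.imwrite("pics/t2.png",im["frame"][60:330,200:460].repeat(2,0).repeat(2,1))
E
```

```text
t 7.8 q [-0.53 -0.48  2.04  0.28  1.13  0.99] p [ 0.4405 -0.0737  0.2372] F [ 0.   0.6 -0.3] w 0.0002
z [ 0.497  0.    -0.868] y [-0.004 -1.    -0.003]
[-0.13828948 -0.22571054  4.71629536] [   1.50833127  -42.29469708 -128.23343545]
```

View pics/t2.png

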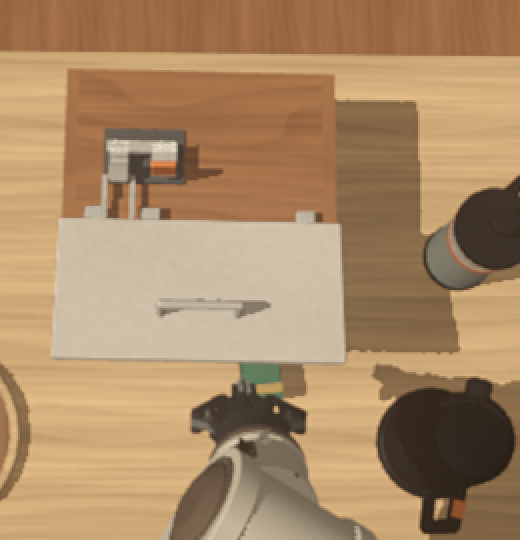

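The door stands raised by itself. The carton's end is at about (262,385) in the crop, unmoved, and the kettle is clear. Next is the approach to the carton.

Emit:
arm_command --gripper '[40, 85, 85, 85, 85, 85, 85, 85, 85]' --translation '[[0, -10, -10], [0, -22, -30], [1, -33, -52], [1, -40, -74], [2, -42, -96], [2, -42, -114], [2, -42, -124], [2, -42, -128], [2, -42, -128]]' --dr '[[0, 0, 1], [0, 0, 2], [0, 0, 3], [0, 0, 4], [-0.1, -0.2, 4.7], [-0.1, -0.2, 4.7], [-0.1, -0.2, 4.7], [-0.1, -0.2, 4.7], [-0.1, -0.2, 4.7]]'

```text
time_s: 8.75
ee_pos: [0.4416, -0.1145, 0.1085]
tool_rot: [-3.011, -0.116, -0.811]
wrist_force: [0.0, -0.1, 0.4]
width: 0.0849
grasp_force: 0.0
```

Emit:
arm_command --gripper '[85, 85, 85, 85, 85, 85, 85, 85]' --translation '[[4, 0, -7], [11, 1, -19], [20, 2, -35], [30, 2, -52], [40, 3, -69], [48, 4, -84], [53, 4, -92], [54, 4, -94]]' --dr '[[0, 0, 0], [0, 0, 0], [0, 0, 0], [0, 0, 0], [0, 0, 0], [0, 0, 0], [0, 0, 0], [0, 0, 0]]'

```text
time_s: 9.55
ee_pos: [0.4959, -0.1105, 0.0139]
tool_rot: [-3.011, -0.117, -0.808]
wrist_force: [-0.5, -0.8, 0.2]
width: 0.085
grasp_force: 0.0
```

```bash
python3 st.py
```

```text
t 9.55 q [-0.57 -0.04  2.22  0.57  0.6   0.51] p [ 0.4959 -0.1105  0.0139] F [-0.5 -0.8  0.2] w 0.085
z [ 0.499  0.041 -0.865] y [ 0.078 -0.997 -0.002]
```

Close, then lift slightly.

Emit:
arm_command --gripper '[65, 50, 44, 40, 40, 40, 40, 40]' --translation '[[0, 0, 0], [0, 0, 0], [0, 0, 0], [0, 0, 0], [0, 0, 0], [0, 0, 0], [0, 0, 0], [0, 0, 0]]' --dr '[[0, 0, 0], [0, 0, 0], [0, 0, 0], [0, 0, 0], [0, 0, 0], [0, 0, 0], [0, 0, 0], [0, 0, 0]]'

```text
time_s: 10.35
ee_pos: [0.496, -0.1112, 0.0156]
tool_rot: [-3.011, -0.117, -0.812]
wrist_force: [-2.0, -0.1, 4.4]
width: 0.049
grasp_force: 62.4
```

Emit:
arm_command --gripper '[40, 40, 40, 40, 40, 40, 40, 40]' --translation '[[0, 0, 4], [0, 0, 12], [-3, 0, 20], [-10, 0, 27], [-20, 0, 33], [-30, 0, 38], [-38, 0, 40], [-40, 0, 40]]' --dr '[[0, 0, 0], [0, 0, 0], [0, 0, 0], [0, 0, 0], [0, 0, 0], [0, 0, 0], [0, 0, 0], [0, 0, 0]]'

```text
time_s: 11.15
ee_pos: [0.455, -0.1109, 0.055]
tool_rot: [-3.011, -0.116, -0.811]
wrist_force: [-0.0, -0.5, -1.4]
width: 0.0494
grasp_force: 61.9
```

```bash
python3 st.py; python3 - <<'E'
from h import *
from plant import imaging,telemetry
im=imaging.get_image("scene");cv2.imwrite("pics/s3.png",im["frame"][60:330,100:440].repeat(2,0).repeat(2,1))
d=telemetry.state();print(np.round(d["moment"],3))
for n,a,b in(("scene",100,60),):
  pass
E
```

```text
t 11.15 q [-0.64 -0.21  2.26  0.51  0.75  0.53] p [ 0.455  -0.1109  0.055 ] F [-0.  -0.5 -1.4] w 0.0494
z [ 0.501  0.039 -0.865] y [ 0.077 -0.997 -0.001]
[-0.077  0.473 -0.02 ]
```

View pics/s3.png

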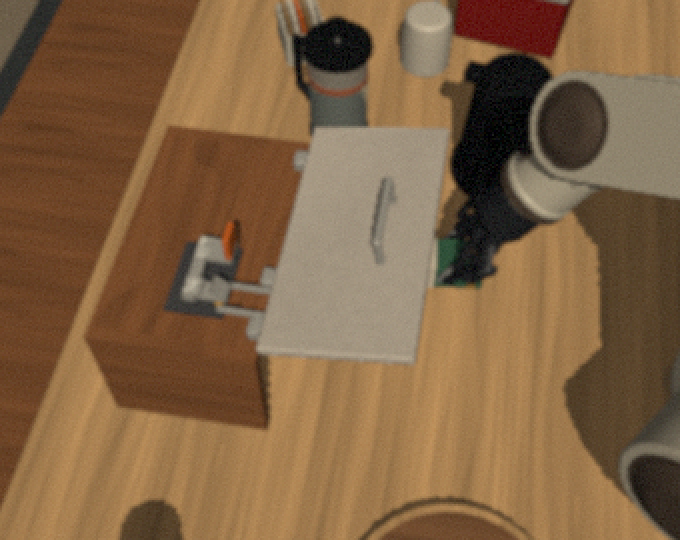

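The carton is held clear of the table, with a 1.4 N load and about 49 mm between the pads at (465,262) in the crop. The door still stands. Next, a check of the mug's position against the tray.

```bash
python3 - <<'E'
from h import *
d=pickle.load(open("im0.pkl","rb"));t=d["top"];s=d["scene"]
print("mug top",onz(t,125,211,.098)[:2],onz(s,242,391,.098)[:2])
# tray outline from scene ellipse and top circle
print("tray", [onz(t,*p,.018).round(3)[:2].tolist() for p in((113,277),(211,277),(162,230),(162,324))])
E
```

```text
mug top [0.5573222  0.41849539] [0.5616114  0.43283806]
tray [[0.392, 0.464], [0.394, 0.203], [0.519, 0.34], [0.27, 0.328]]
```

Emit:
arm_command --gripper '[40, 40, 40, 40, 40, 40, 40, 40, 40, 40]' --translation '[[-5, 0, 8], [-15, 3, 18], [-25, 12, 25], [-33, 27, 30], [-35, 47, 32], [-35, 70, 32], [-35, 95, 32], [-35, 120, 32], [-35, 145, 32], [-36, 170, 32]]' --dr '[[0, 0, 0], [0, 0, 0], [0, 0, -1], [0, 0, -1], [0, 0, -2], [0, 0, -2], [0, 0, -3], [0, 0, -3], [0, 0, -4], [0, 0, -4.5]]'

```text
time_s: 12.2
ee_pos: [0.4196, 0.0602, 0.0871]
tool_rot: [-3.033, 0.003, -0.817]
wrist_force: [1.0, -0.5, -2.2]
width: 0.0494
grasp_force: 62.2
```

```bash
python3 st.py
```

```text
t 12.2 q [-0.07 -0.42  2.33  0.05  0.71  1.48] p [0.4196 0.0602 0.0871] F [ 1.  -0.5 -2.2] w 0.0494
z [ 0.502  0.    -0.865] y [-0.002 -1.    -0.001]
```

Emit:
arm_command --gripper '[40, 40, 40, 40, 40, 40, 40, 40, 40, 40]' --translation '[[0, 22, 0], [-3, 50, 0], [-8, 80, 0], [-15, 110, 0], [-26, 140, 0], [-38, 170, 0], [-51, 200, -2], [-64, 226, -8], [-76, 246, -14], [-85, 261, -18]]' --dr '[[0, 0, 0], [0, 0, 0], [0, 0, 0], [0, 0, 0], [0, 0, 0], [0, 0, 0], [0, 0, 0], [0, 0, 0], [0, 0, 0], [0, 0, 0]]'

```text
time_s: 13.2
ee_pos: [0.3338, 0.3214, 0.0684]
tool_rot: [-3.033, 0.001, -0.816]
wrist_force: [0.5, -0.3, -0.5]
width: 0.0491
grasp_force: 62.2
```

```bash
python3 st.py;  python3 - <<'E'
from h import *
from plant import imaging
im=imaging.get_image("top");pickle.dump(im,open("im2.pkl","wb"));cv2.imwrite("pics/t3.png",im["frame"][150:380,20:300].repeat(2,0).repeat(2,1))
E
```

```text
t 13.2 q [ 0.87 -0.12  2.16 -0.55  0.82  2.76] p [0.3338 0.3214 0.0684] F [ 0.5 -0.3 -0.5] w 0.0491
z [ 0.502  0.001 -0.865] y [-0.    -1.    -0.001]
```

View pics/t3.png

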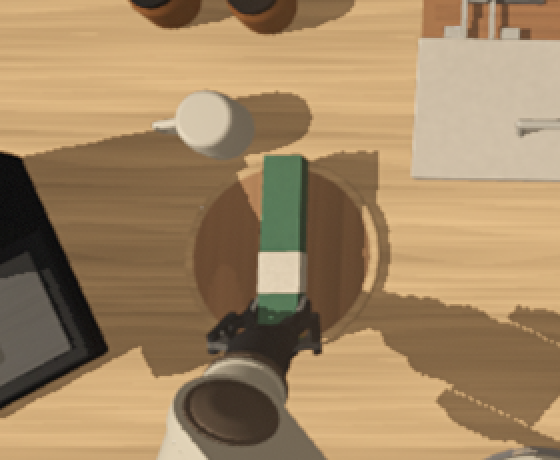

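The carton hangs level over the tray: its far edge is at (284,155), the tray's centre at about (285,257), and the mug at (215,125) is clear. Joint 6 is near its range, so I'll yaw +5° while placing.

```bash
python3 - <<'E'
from h import *
im=pickle.load(open("im2.pkl","rb"))
P=lambda u,v,z:onz(im,20+(u-.5)/2,150+(v-.5)/2,z)
fe=P(284,155,.098);print("far",fe,"white band",P(281,252,.098),P(281,292,.098))
print("tray",P(187,257,.018),P(382,259,.018))
tcp=np.array([.3338,.3214]);c=fe[:2]-[.12,0];rel=c-tcp;a=np.radians(5)
R=np.array([[np.cos(a),-np.sin(a)],[np.sin(a),np.cos(a)]])
print("centre",c,"rel",rel,"delta",(np.array([.392,.334])-(tcp+R@rel))*1000)
E
```

```text
far [0.51583528 0.32224519 0.098     ] white band [0.39250589 0.31998721 0.098     ] [0.34284919 0.31753648 0.098     ]
tray [0.3886952  0.46314343 0.018     ] [0.38755172 0.20345952 0.018     ]
centre [0.39583528 0.32224519] rel [0.06203528 0.00084519] delta [-3.5255542   6.35129102]
```

Emit:
arm_command --gripper '[40, 40, 40, 40, 40, 40, 40, 40, 40]' --translation '[[0, 0, 0], [-1, 2, 0], [-3, 4, -4], [-4, 6, -10], [-5, 6, -18], [-5, 6, -26], [-5, 6, -31], [-5, 6, -34], [-5, 6, -34]]' --dr '[[0, 0, 1.5], [0, 0, 3], [0, 0, 5], [0, 0, 5], [0, 0, 5], [0, 0, 5], [0, 0, 5], [0, 0, 5], [0, 0, 5]]'

```text
time_s: 14.15
ee_pos: [0.3296, 0.3262, 0.0341]
tool_rot: [-3.009, -0.129, -0.808]
wrist_force: [-0.5, -0.4, -1.8]
width: 0.0493
grasp_force: 62.3
```

```bash
python3 st.py
```

```text
t 14.15 q [ 0.86 -0.09  2.21 -0.57  0.7   2.72] p [0.3296 0.3262 0.0341] F [-0.5 -0.4 -1.8] w 0.0493
z [ 0.499  0.044 -0.865] y [ 0.086 -0.996 -0.001]
```

Down another 1 mm, release gradually, back out along the tool axis.

Emit:
arm_command --gripper '[40, 40, 50, 55, 62, 70, 80, 85, 85]' --translation '[[0, 0, -1], [0, 0, -1], [0, 0, -1], [0, 0, -1], [0, 0, -1], [0, 0, -1], [0, 0, -1], [0, 0, -1], [0, 0, -1]]' --dr '[[0, 0, 0], [0, 0, 0], [0, 0, 0], [0, 0, 0], [0, 0, 0], [0, 0, 0], [0, 0, 0], [0, 0, 0], [0, 0, 0]]'

```text
time_s: 15.05
ee_pos: [0.3296, 0.3262, 0.0335]
tool_rot: [-3.008, -0.129, -0.809]
wrist_force: [-0.7, -0.3, -0.2]
width: 0.0851
grasp_force: 0.0
```

Emit:
arm_command --gripper '[85, 85, 85, 85, 85, 85, 85, 85, 85]' --translation '[[-2, 0, 4], [-7, -1, 13], [-14, -1, 25], [-19, -2, 42], [-20, -2, 64], [-20, -2, 90], [-20, -2, 118], [-20, -2, 146], [-20, -2, 170]]' --dr '[[0, 0, 0], [0, 0, 0], [0, 0, 0], [0, 0, 0], [0, 0, 0], [0, 0, 0], [0, 0, 0], [0, 0, 0], [0, 0, 0]]'

```text
time_s: 15.95
ee_pos: [0.309, 0.3242, 0.2059]
tool_rot: [-3.007, -0.13, -0.809]
wrist_force: [0.3, 0.1, -0.7]
width: 0.085
grasp_force: 0.0
```

```bash
python3 st.py; python3 - <<'E'
from h import *
from plant import imaging,telemetry
yw=-.0097;s=telemetry.state();print(rotto((0,0,-1),yaw=yw,cur=s["tool_rot"]))
im=imaging.get_image("scene");pickle.dump(im,open("im3.pkl","wb"))
hsv=cv2.cvtColor(im["frame"],cv2.COLOR_BGR2HSV);m=cv2.inRange(hsv,(65,80,30),(95,255,200))
P=[]
for c in cv2.findContours(m,0,2)[0]:
    if cv2.contourArea(c)>30:print(cv2.boundingRect(c),cv2.minAreaRect(c))
E
```

```text
t 15.95 q [ 0.9  -0.33  2.01 -0.42  1.11  2.51] p [0.309  0.3242 0.2059] F [ 0.3  0.1 -0.7] w 0.085
z [ 0.5    0.046 -0.865] y [ 0.087 -0.996 -0.003]
[-1.32356236 30.12265307 -5.37299235]
(355, 350, 19, 27) ((364.0, 363.0), (26.0, 18.0), 90.0)
(274, 346, 56, 29) ((301.774169921875, 359.83966064453125), (55.66847610473633, 26.601078033447266), 3.3664605617523193)
```

Emit:
arm_command --gripper '[85, 60, 30, 0, 0, 0, 0, 0, 0, 0]' --translation '[[0, 0, 20], [5, 0, 50], [15, -5, 85], [30, -15, 115], [50, -30, 140], [75, -50, 155], [100, -72, 160], [127, -95, 160], [154, -118, 160], [180, -142, 160]]' --dr '[[0, 0, 0], [0, 3, -0.5], [-0.3, 7, -1], [-0.5, 11, -2], [-0.7, 15, -3], [-0.8, 19, -3.5], [-1, 23, -4], [-1.1, 26, -4.5], [-1.3, 29, -5], [-1.3, 30.1, -5.4]]'

```text
time_s: 17.0
ee_pos: [0.4903, 0.1812, 0.3637]
tool_rot: [3.141, -0.016, -0.004]
wrist_force: [0.1, 1.1, -0.6]
width: 0.0002
grasp_force: 0.0
```

Emit:
arm_command --gripper '[0, 0, 0, 0, 0, 0, 0, 0, 0]' --translation '[[25, -25, 0], [50, -50, 0], [75, -76, 0], [100, -102, 0], [123, -127, 0], [145, -149, 0], [163, -163, 0], [175, -170, 0], [180, -172, 0]]' --dr '[[0, 0, 0], [0, 0, 0], [0, 0, 0], [0, 0, 0], [0, 0, 0], [0, 0, 0], [0, 0, 0], [0, 0, 0], [0, 0, 0]]'

```text
time_s: 17.9
ee_pos: [0.67, 0.0098, 0.3634]
tool_rot: [3.141, -0.016, -0.002]
wrist_force: [-0.5, 0.6, -0.6]
width: 0.0001
grasp_force: 0.0
```

```bash
python3 st.py; python3 - <<'E'
from h import *
from plant import imaging,telemetry
for n in("scene","top"):
    im=imaging.get_image(n);cv2.imwrite(f"pics/{n}4.png",im["frame"]); pickle.dump(im,open(n+"4.pkl","wb"))
    hsv=cv2.cvtColor(im["frame"],cv2.COLOR_BGR2HSV);m=cv2.inRange(hsv,(65,60,30),(95,255,220))
    for c in cv2.findContours(m,0,2)[0]:
        if cv2.contourArea(c)>30:
            r=cv2.minAreaRect(c);print(n,cv2.boundingRect(c),onz(im,*r[0],.063))
a=cv2.imread("pics/top4.png")[80:340,60:400];cv2.imwrite("pics/t4.png",a.repeat(2,0).repeat(2,1))
E
```

```text
t 17.9 q [-0.1   0.36  0.92 -0.    1.87  1.48] p [0.67   0.0098 0.3634] F [-0.5  0.6 -0.6] w 0.0001
z [-0.001 -0.001 -1.   ] y [-0.01  -1.     0.001]
scene (356, 350, 18, 27) [0.3167189  0.33000802 0.063     ]
scene (274, 346, 56, 29) [0.45060683 0.34483765 0.063     ]
```

View pics/t4.png

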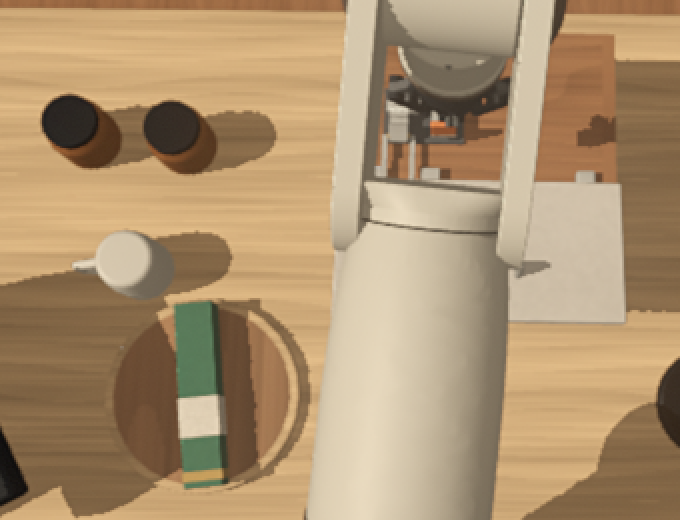

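The carton lies across the middle of the tray: its top face runs from (195,303) to (206,486), with the tray centre at about (206,394). The gripper is above the tab at (440,128). Descending in front of the tab.

Emit:
arm_command --gripper '[0, 0, 0, 0, 0, 0, 0]' --translation '[[0, 0, -15], [0, 0, -45], [0, 0, -80], [0, 0, -110], [0, 0, -130], [0, 0, -140], [0, 0, -141]]' --dr '[[0, 0, 0], [0, 0, 0], [0, 0, 0], [0, 0, 0], [0, 0, 0], [0, 0, 0], [0, 0, 0]]'

```text
time_s: 18.7
ee_pos: [0.6689, 0.0109, 0.2222]
tool_rot: [3.14, -0.015, -0.002]
wrist_force: [0.6, 0.7, 0.0]
width: 0.0003
grasp_force: 0.0
```

Emit:
arm_command --gripper '[0, 0, 0, 0, 0, 0, 0, 0, 0]' --translation '[[4, 0, 0], [8, 0, 0], [12, 0, 0], [16, 0, 0], [20, 0, 0], [24, 0, 0], [28, 0, 0], [31, 0, 0], [31, 0, 0]]' --dr '[[0, 0, 0], [0, 0, 0], [0, 0, 0], [0, 0, 0], [0, 0, 0], [0, 0, 0], [0, 0, 0], [0, 0, 0], [0, 0, 0]]'

```text
time_s: 19.6
ee_pos: [0.701, 0.0102, 0.2224]
tool_rot: [3.14, -0.016, -0.001]
wrist_force: [0.2, -0.7, 0.7]
width: 0.0001
grasp_force: 0.2
```

```bash
python3 st.py
```

```text
t 19.6 q [-0.09  0.42  1.11 -0.    1.61  1.49] p [0.701  0.0102 0.2224] F [ 0.2 -0.7  0.7] w 0.0001
z [-0.    -0.001 -1.   ] y [-0.01  -1.     0.001]
```

Emit:
arm_command --gripper '[0, 0, 0]' --translation '[[2, 0, 0], [5, 0, 0], [5, 0, 0]]' --dr '[[0, 0, 0], [0, 0, 0], [0, 0, 0]]'

```text
time_s: 19.9
ee_pos: [0.7057, 0.0102, 0.2224]
tool_rot: [3.14, -0.016, -0.001]
wrist_force: [-4.8, -1.9, -0.1]
width: 0.0001
grasp_force: 2.5
```

```bash
python3 st.py; python3 - <<'E'
from h import *
from plant import imaging
im=imaging.get_image("scene");cv2.imwrite("pics/s5.png",cv2.resize(im["frame"][90:320,130:400],None,fx=2.2,fy=2.2,interpolation=2))
E
```

```text
t 19.9 q [-0.09  0.43  1.1  -0.    1.61  1.49] p [0.7057 0.0102 0.2224] F [-4.8 -1.9 -0.1] w 0.0001
z [-0.001 -0.001 -1.   ] y [-0.01  -1.     0.001]
```

View pics/s5.png

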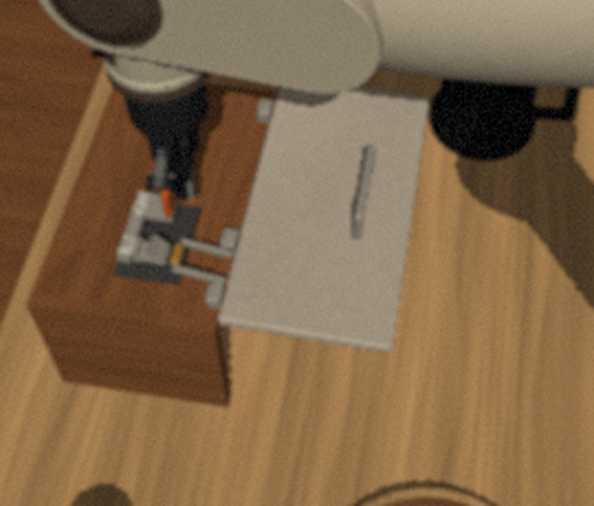

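The fingertips touch the tab at (165,205) in the crop, and the door is still up. Pushing on.

Emit:
arm_command --gripper '[0, 0, 0, 0]' --translation '[[2, 0, 0], [4, 0, 0], [6, 0, 0], [6, 0, 0]]' --dr '[[0, 0, 0], [0, 0, 0], [0, 0, 0], [0, 0, 0]]'

```text
time_s: 20.35
ee_pos: [0.7081, 0.0101, 0.2221]
tool_rot: [3.14, -0.016, -0.015]
wrist_force: [-43.5, -2.8, 7.0]
width: 0.0
grasp_force: 21.4
```

Emit:
arm_command --gripper '[0, 0, 0, 0]' --translation '[[2, 0, 0], [4, 0, 0], [6, 0, 0], [6, 0, 0]]' --dr '[[0, 0, 0], [0, 0, 0], [0, 0, 0], [0, 0, 0]]'

```text
time_s: 20.75
ee_pos: [0.7091, 0.01, 0.2218]
tool_rot: [3.139, -0.017, -0.035]
wrist_force: [-98.1, -4.6, 19.1]
width: -0.0004
grasp_force: 49.0
```

```bash
cat > door.py <<'E'
from h import *
from plant import imaging
im=imaging.get_image("top");g=im["frame"]
# compare predicted lower-edge left corner rows: brightness of white-ish pixels along door column
hsv=cv2.cvtColor(g,cv2.COLOR_BGR2HSV);m=cv2.inRange(hsv,(0,0,120),(179,70,255))
sc=imaging.get_image("scene")
for y in(-.19,):
    col=[];
    for th in np.arange(0,1.95,.1):
        p=tow((.6443,-.028),-.0097,(-.172*np.sin(th)-.016*np.cos(th),-.155,.19-.172*np.cos(th)+.016*np.sin(th)))
        u,v=proj(im,p).astype(int);col.append((round(th,1),int(v),int(m[v,u]>0)))
    print(col); u0=u;print("white rows",np.where(m[140:300,u0]>0)[0][[0,-1]]+140)
E
python3 st.py; python3 door.py
```

```text
t 20.75 q [-0.09  0.45  1.07 -0.    1.64  1.49] p [0.7091 0.01   0.2218] F [-98.1  -4.6  19.1] w -0.0004
z [-0.022 -0.002 -1.   ] y [-0.011 -1.     0.002]
[(np.float64(0.0), 193, 1), (np.float64(0.1), 198, 1), (np.float64(0.2), 204, 1), (np.float64(0.3), 210, 1), (np.float64(0.4), 215, 1), (np.float64(0.5), 220, 1), (np.float64(0.6), 224, 1), (np.float64(0.7), 228, 1), (np.float64(0.8), 232, 1), (np.float64(0.9), 235, 1), (np.float64(1.0), 238, 1), (np.float64(1.1), 240, 0), (np.float64(1.2), 241, 0), (np.float64(1.3), 242, 0), (np.float64(1.4), 242, 0), (np.float64(1.5), 242, 0), (np.float64(1.6), 240, 0), (np.float64(1.7), 238, 0), (np.float64(1.8), 235, 0), (np.float64(1.9), 232, 0)]Traceback (most recent call last):
  File "door.py", line 12, in <module>
    print(col); u0=u;print("white rows",np.where(m[140:300,u0]>0)[0][[0,-1]]+140)
                                        ~~~~~~~~~~~~~~~~~~~~~~~~~~~~^^^^^^^^
IndexError: index 0 is out of bounds for axis 0 with size 0
```

The tab hit its end stop, so I'm easing off to light pressure straight away.

Emit:
arm_command --gripper '[0, 0, 0, 0]' --translation '[[-5, 0, 0], [-10, 0, 0], [-12, 0, 0], [-12, 0, 0]]' --dr '[[0, 0, 0], [0, 0, 0], [0, 0, 0], [0, 0, 0]]'

```text
time_s: 21.25
ee_pos: [0.7051, 0.0102, 0.2224]
tool_rot: [3.14, -0.016, -0.002]
wrist_force: [-4.9, -1.2, -1.3]
width: -0.0003
grasp_force: 2.5
```

```bash
python3 st.py; python3 - <<'E'
from h import *
from plant import imaging
im=imaging.get_image("scene");cv2.imwrite("pics/s6.png",cv2.resize(im["frame"][90:320,130:400],None,fx=2.2,fy=2.2,interpolation=2))
for th in(.2,.4,.8,1.2,1.5,1.73):
    print(th,[((proj(im,tow((.6443,-.028),-.0097,(-.18*np.sin(th)-.016*np.cos(th),y,.19-.18*np.cos(th)+.016*np.sin(th))))-[130,90])*2.2).round(0).tolist() for y in(.17,-.17)])
E
```

```text
t 21.25 q [-0.09  0.43  1.1  -0.    1.61  1.49] p [0.7051 0.0102 0.2224] F [-4.9 -1.2 -1.3] w -0.0003
z [-0.001 -0.001 -1.   ] y [-0.01  -1.     0.001]
0.2 [[272.0, 407.0], [321.0, 178.0]]
0.4 [[301.0, 406.0], [346.0, 175.0]]
0.8 [[350.0, 396.0], [390.0, 158.0]]
1.2 [[384.0, 373.0], [420.0, 127.0]]
1.5 [[394.0, 349.0], [430.0, 97.0]]
1.73 [[392.0, 328.0], [429.0, 72.0]]
```

View pics/s6.png

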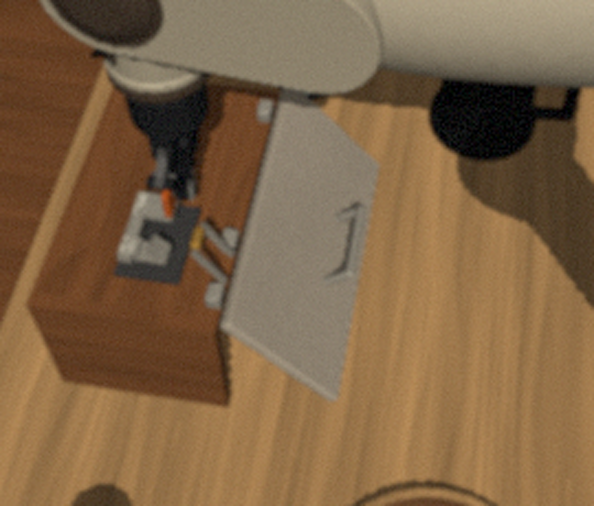

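The door has come unlocked and is sinking: its edge runs from (378,162) to (338,398), which is about 0.75 rad. I'm letting go of the tab, going up, then over to the front. No more pictures will be viewed, because the allowance is spent (I viewed one over it).

Emit:
arm_command --gripper '[0, 0, 0, 0, 0, 0, 0, 0, 0, 0]' --translation '[[-4, 0, 0], [-10, 0, 2], [-14, 0, 10], [-15, 0, 25], [-15, 0, 45], [-15, 0, 70], [-15, 0, 95], [-15, 0, 120], [-15, 0, 140], [-15, 0, 150]]' --dr '[[0, 0, 0], [0, 0, 0], [0, 0, 0], [0, 0, 0], [0, 0, 0], [0, 0, 0], [0, 0, 0], [0, 0, 0], [0, 0, 0], [0, 0, 0]]'

```text
time_s: 22.3
ee_pos: [0.6909, 0.0103, 0.3762]
tool_rot: [3.14, -0.016, 0.007]
wrist_force: [0.8, 0.3, -0.7]
width: -0.0
grasp_force: 0.0
```

Emit:
arm_command --gripper '[0, 0, 0, 0, 0, 0, 0, 0, 0, 0]' --translation '[[-10, -2, 0], [-30, -6, 0], [-55, -10, 0], [-80, -15, 0], [-105, -20, 0], [-130, -25, 0], [-155, -30, 0], [-178, -34, 0], [-197, -37, 0], [-210, -38, 0]]' --dr '[[0, 0, 0], [0, 0, 0], [0, 0, 0], [0, 0, 0], [0, 0, 0], [0, 0, 0], [0, 0, 0], [0, 0, 0], [0, 0, 0], [0, 0, 0]]'

```text
time_s: 23.3
ee_pos: [0.4796, -0.0279, 0.3733]
tool_rot: [3.14, -0.016, 0.002]
wrist_force: [0.5, 0.3, 0.6]
width: -0.0002
grasp_force: 0.0
```

Emit:
arm_command --gripper '[0, 0, 0, 0, 0, 0, 0, 0, 0, 0]' --translation '[[0, 0, -15], [0, 0, -45], [0, 0, -80], [0, 0, -120], [0, 0, -160], [0, 0, -200], [0, 0, -240], [0, 0, -275], [0, 0, -300], [0, 0, -312]]' --dr '[[0, 0, 0], [0, 0, 0], [0, 0, 0], [0, 0, 0], [0, 0, 0], [0, 0, 0], [0, 0, 0], [0, 0, 0], [0, 0, 0], [0, 0, 0]]'

```text
time_s: 24.3
ee_pos: [0.4799, -0.0275, 0.0586]
tool_rot: [3.141, -0.016, -0.004]
wrist_force: [-1.0, -0.3, 0.7]
width: -0.0003
grasp_force: 0.0
```

```bash
python3 st.py
```

```text
t 24.3 q [-0.22  0.08  1.88 -0.    1.18  1.36] p [ 0.4799 -0.0275  0.0586] F [-1.  -0.3  0.7] w -0.0003
z [-0.003 -0.001 -1.   ] y [-0.01  -1.     0.001]
```

Emit:
arm_command --gripper '[0, 0, 0, 0, 0, 0, 0, 0, 0, 0]' --translation '[[6, 0, 0], [18, 0, 0], [30, 0, 0], [42, 0, 0], [52, 0, 0], [60, 0, 0], [66, 0, 0], [70, 0, 0], [73, 0, 0], [76, 0, 0]]' --dr '[[0, 0, 0], [0, 0, 0], [0, 0, 0], [0, 0, 0], [0, 0, 0], [0, 0, 0], [0, 0, 0], [0, 0, 0], [0, 0, 0], [0, 0, 0]]'

```text
time_s: 25.3
ee_pos: [0.5564, -0.0277, 0.0603]
tool_rot: [3.14, -0.016, -0.002]
wrist_force: [-3.3, 0.0, -1.9]
width: -0.0001
grasp_force: 1.2
```

Emit:
arm_command --gripper '[0, 0, 0, 0, 0, 0, 0]' --translation '[[2, 0, 0], [4, 0, 0], [6, 0, 0], [8, 0, 0], [10, 0, 0], [12, 0, 0], [12, 0, 0]]' --dr '[[0, 0, 0], [0, 0, 0], [0, 0, 0], [0, 0, 0], [0, 0, 0], [0, 0, 0], [0, 0, 0]]'

```text
time_s: 26.0
ee_pos: [0.569, -0.0278, 0.0606]
tool_rot: [3.14, -0.016, 0.0]
wrist_force: [0.7, 0.3, -0.2]
width: 0.0
grasp_force: 0.0
```

Emit:
arm_command --gripper '[0, 0, 0, 0, 0]' --translation '[[2, 0, 0], [4, 0, 0], [6, 0, 0], [8, 0, 0], [8, 0, 0]]' --dr '[[0, 0, 0], [0, 0, 0], [0, 0, 0], [0, 0, 0], [0, 0, 0]]'

```text
time_s: 26.5
ee_pos: [0.577, -0.0277, 0.0605]
tool_rot: [3.14, -0.016, 0.0]
wrist_force: [-0.2, -0.5, -0.1]
width: -0.0002
grasp_force: 0.1
```

Emit:
arm_command --gripper '[0, 0, 0, 0]' --translation '[[1, 0, 0], [2, 0, 0], [3, 0, 0], [3, 0, 0]]' --dr '[[0, 0, 0], [0, 0, 0], [0, 0, 0], [0, 0, 0]]'

```text
time_s: 26.9
ee_pos: [0.5798, -0.0278, 0.0605]
tool_rot: [3.14, -0.016, -0.0]
wrist_force: [-1.1, 0.4, -0.2]
width: 0.0001
grasp_force: 0.3
```

Emit:
arm_command --gripper '[0, 0, 0, 0]' --translation '[[1, 0, 0], [1.5, 0, 0], [2, 0, 0], [2, 0, 0]]' --dr '[[0, 0, 0], [0, 0, 0], [0, 0, 0], [0, 0, 0]]'

```text
time_s: 27.3
ee_pos: [0.5803, -0.0277, 0.0603]
tool_rot: [3.14, -0.016, -0.005]
wrist_force: [-14.3, 0.1, 5.5]
width: 0.0001
grasp_force: 7.3
```

Emit:
arm_command --gripper '[0, 0, 0, 0, 0, 0, 0, 0, 0, 0]' --translation '[[-3, 0, 0], [-10, 0, 0], [-25, 0, 0], [-45, 0, 0], [-65, 0, 0], [-85, 0, 10], [-100, 0, 30], [-105, 0, 60], [-105, 0, 90], [-105, 0, 100]]' --dr '[[0, 0, 0], [0, 0, 0], [0, 0, 0], [0, 0, 0], [0, 0, 0], [0, 0, 0], [0, 0, 0], [0, 0, 0], [0, 0, 0], [0, 0, 0]]'

```text
time_s: 28.3
ee_pos: [0.4773, -0.0279, 0.1637]
tool_rot: [3.139, -0.016, 0.007]
wrist_force: [-0.2, 0.5, -0.8]
width: 0.0
grasp_force: 0.0
```

```bash
python3 st.py; python3 - <<'E'
from h import *
from plant import imaging
old=pickle.load(open("im0.pkl","rb"))["top"]["frame"]
im=imaging.get_image("top")
C,yw=(.6443,-.028),-.0097
for y in(.14,-.14):
    f=lambda th,r=.18:proj(im,tow(C,yw,(-r*np.sin(th)-.016*np.cos(th),y,.19-r*np.cos(th)+.016*np.sin(th))))
    u=int(f(0)[0]);print(u,"edge rows th0,.1,.2:",[round(float(f(t)[1]),1) for t in(0,.1,.2)])
    col=cv2.cvtColor(im["frame"],cv2.COLOR_BGR2HSV)[165:215,u];print([(165+i,int(c[1])) for i,c in enumerate(col)][::1])
h=cv2.cvtColor(im["frame"],cv2.COLOR_BGR2HSV);m=cv2.inRange(h,(65,60,30),(95,255,220))[:,:230]
v,u=np.where(m>0);print("carton px",u.min(),u.max(),v.min(),v.max(),onz(im,(u.min()+u.max())/2,(v.min()+v.max())/2,.063))
E
```

```text
t 28.3 q [-0.22 -0.02  1.76 -0.    1.4   1.36] p [ 0.4773 -0.0279  0.1637] F [-0.2  0.5 -0.8] w 0.0
z [ 0.004 -0.002 -1.   ] y [-0.01  -1.     0.002]
246 edge rows th0,.1,.2: [191.7, 197.8, 203.8]
[(165, 42), (166, 43), (167, 42), (168, 42), (169, 50), (170, 64), (171, 54), (172, 49), (173, 47), (174, 47), (175, 47), (176, 57), (177, 64), (178, 63), (179, 63), (180, 63), (181, 63), (182, 62), (183, 64), (184, 62), (185, 60), (186, 60), (187, 62), (188, 60), (189, 60), (190, 80), (191, 104), (192, 102), (193, 102), (194, 103), (195, 103), (196, 103), (197, 104), (198, 105), (199, 104), (200, 104), (201, 103), (202, 102), (203, 103), (204, 102), (205, 102), (206, 102), (207, 105), (208, 107), (209, 107), (210, 107), (211, 106), (212, 106), (213, 106), (214, 106)]
347 edge rows th0,.1,.2: [193.5, 199.6, 205.6]
[(165, 140), (166, 125), (167, 102), (168, 91), (169, 92), (170, 91), (171, 100), (172, 99), (173, 52), (174, 46), (175, 46), (176, 46), (177, 47), (178, 56), (179, 60), (180, 62), (181, 61), (182, 61), (183, 59), (184, 60), (185, 61), (186, 61), (187, 59), (188, 60), (189, 62), (190, 60), (191, 58), (192, 70), (193, 105), (194, 104), (195, 103), (196, 104), (197, 103), (198, 101), (199, 76), (200, 60), (201, 61), (202, 60), (203, 59), (204, 57), (205, 57), (206, 56), (207, 56), (208, 56), (209, 55), (210, 56), (211, 55), (212, 53), (213, 53), (214, 52)]
carton px 150 150 277 277 [0.390695   0.35434276 0.063     ]
```

The lower door edge is at rows 190 and 192.5, against 191.7 and 193.5 predicted for fully shut. The robot touches nothing.

```bash
python3 -c "
from plant import sign_off
print(sign_off())"
```

```text
the job is handed in; nothing more can be done
None
```

I raised the door until its stay held, put the carton in the middle of the tray, unlocked the stay and closed the door gently until shut (28 s), but it may still be failed: early on the wrist reading reached 144 N in free air (limit 120) with joint 2 at -0.684 (limit -0.68), a push past the tab's end stop reached 98 N, and I viewed 11 pictures, one over the limit.

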